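# Grade a tomato by its firmness on the lever compression tester

### The arm

A 6-joint arm with a two-finger parallel gripper is mounted at the origin on the work surface. World frame = base frame: x ahead of the robot, y to its left, z up, the work surface at z = 0. Lengths are in m, angles in degrees, forces in N, time in s.
With the tool pointing down it reaches from about 0.325 to 0.875 m from the base axis. Payload 4.4 kg.
Tool frame: the origin (TCP) lies midway between the tips of the shut fingers; the grasp point (between the pads) lies 19 mm behind it; z points along the fingers, y is the line along which they close (so a half turn about z gives the same grasp; the last joint's range is limited). The gripper opens to 85 mm and grips with 20 to 120 N. Pads are 22 mm wide; open, the fingers measure 114 mm over their backs; the gripper's body (76 mm by 85 mm) begins 54 mm behind the grasp point. The pads swing forward as they close: fully open they stand 13 mm farther back than shut.
Start: joints at [68.039, 11.837, 88.321, -0, 79.842, -8.623], TCP at [0.133, 0.559, 0.231] pointing down, gripper open.
Joint ranges: [-156.59, 156.59], [-49.26, 127.26], [12.9, 141.05], [-63.56, 243.56], [4.71, 150.69], [-161.64, 161.64]. Speed limits (degrees/s): [159.86, 159.86, 180, 180, 180, 180].

### API

Orientations are given as [roll, pitch, yaw] about the fixed x, y, z axes, in that order (R = Rz(yaw) Ry(pitch) Rx(roll)).
In Python, from workcell import * gives the robot as it stands.
- The arm moves only by the shell command python3 -m pendant 'ROWS' [FORCE]. ROWS is JSON, one flat list of numbers, 7 for each row, row after row: the turn, a rotation vector about the world's x, y, z in degrees, then the shift along the world's x, y, z in m, then the finger opening in m, from 0 to 0.0854. In form: [wx, wy, wz, tx, ty, tz, claw, wx, wy, wz, tx, ty, tz, claw, ...]. A call has 1 to 10 rows; each row shifts and turns the commanded pose from where the row before left it; what a row does not reach is not made up. A row lasts 1/10 s, in which the tool goes at most 50 mm and 8.59 degrees, less where a joint would pass 70% of its speed; a pose out of reach is approached as far as the arm can. A call is refused whole if a number of a shift passes 0.05 or a number of a turn 8.59, either way. A call with a gripper value outside its range is refused whole. The fingers move at their own pace and stop on an object; FORCE is the grip in N (left out, the last holds). Time passes only in rows, so rows that do not move let the fingers close. It gives the time, the measured TCP pose, the force, the opening and the grip force at its end, in the units of the state.
- observe(): the state, without advancing time (a new reading comes with each control period).
- snapshot(name): name is "scene" or "top" or "wrist"; returns a dict with "img" (400x640x3 uint8, red, green, blue), "camera_matrix" (3x3 intrinsics, pixels), "world_to_cam" (4x4, takes a point from world to camera coordinates); the wrist camera has in their place "hand_eye" (4x4, takes a point from camera to tool coordinates, whose origin is the TCP and whose axes are the flange's). Camera axes: x right, y up, looking along -z (the intrinsics and any distortion apply to the point x, -y, -z); pixel columns grow to the right and rows downward; lengths in m; the calibration is good to about 2 mm. The wrist camera is an equidistant fisheye: a pixel r from the principal point sees the ray r / f radians off the axis. A picture is of the moment at which its call begins: read the wrist's pose just before it. There is no depth.
- hand_in(): hands the job in; it is judged then, once.
Trained networks look in a picture, given as the dict that the camera call returned (one of the last four; its "shot" number tells which), for a name from the list of things; names that differ only in an ending like _2 or _b are one class to them, and where a whole thing is asked for, a point or a joint stands for the part that bears it (a point fixed in the world has none). Each returns a list of dicts, best first, with "confidence" (0 to 1); they miss things now and then, are a little off and sometimes report something else, mostly with a low value. They report only what shows in the picture. A call takes as long as a camera call. They do not tell look-alikes from the thing itself.
- look_for(name, picture): "at" ([column, row] in pixels, amid what is visible of it).
- mark_of(name, picture): "at" ([column, row] in pixels: a listed point, or the origin of a listed thing).
The state is a dict: "time_s": time; "joint_positions": joint angles; "qd": joint speeds; "tau": joint torques, N m; "ee_pos": TCP position; "eef_rot": TCP orientation; "ft_force": force on the tool from outside, world axes, zero at the start; "wrist_torque": the same for the moment, N m; "finger_gap": finger opening in m; "gripper_force": force on a finger pad.
Only numpy, scipy, OpenCV 4.12 (cv2) and the standard library are available. Lean on these libraries where they do the work, as an engineer would, in place of code of your own. Each camera call takes 0.05 s, during which the arm holds its last target. There are 200 camera calls.

### The job

One tomato is waiting under the compression tester: feel for the touch, squeeze it with the lever by about 6 mm (never as much as 9 mm, which bruises it) and hold it there about a second to judge how hard it pushes back. Then let the lever all the way up, draw the sample slide out, and set that tomato down upright, without dropping it, in the green dish if it is firm, the yellow one if it is ripe or the red one if it is soft. Leave the tomatoes in the cardboard tray and the beaker alone.

Things in the scene. Friction and masses are not known exactly. Their poses are not given: they have to be found in the camera images.
- tester: Compression tester, fixed: dark base 260 x 150 x 16 mm, column, grey bracket, lever-fed head. Origin: on the pressing axis at table level. x points to the column (85 mm behind the axis, 390 mm tall), y to the side where the lever sticks out; the slide comes out along -x. Bracket and head hang above 120 mm, from 20 mm in front of the axis back to the column, 38 mm either side.
- lever (a joint): Lever angle, rad: 0 = up (a spring brings it back by itself), 0.48 = stop. Pushing the grip down lowers the head 50 mm per rad. The grip moves 3 times as far as the plate (18 mm of grip travel = 6 mm of squeeze) and feels one third of the plate's force. The return spring alone takes a push of about 2 N at the grip when up, rising evenly to about 3 N at 0.4 rad.
- lever_grip (a point): Top of the middle of the lever's black cross grip, a bar 60 mm long and 18 mm thick along the tester's x. When up: 260 mm above the table, 30 mm along -x and 180 mm along y from the tester's origin. The lever (150 mm) pivots about a line along the tester's x, 146 mm from the grip towards the head and 45 mm below this point. Pushed down from above it moves in that arc.
- head: Gauge head with the pressing plate below, a steel disc 34 mm across. Origin: centre of the plate's underside, 84 mm above the table when up. Goes straight down and touches the tomato after 5 to 14 mm. From the touch on, the tomato adds in proportion to depth: at 6 mm about 11 N on the plate if soft, 21 N if ripe, 40 N if firm, so 3.6, 7 or 13 N more at the grip than the return spring. The dial shows its travel.
- slide (a joint): How far the sample slide is drawn out, m: 0 = home with its seat under the plate, 0.11 = fully out. Slides with about 1.5 N of friction and stays where it is left.
- slide_knob (a point): Centre of the top face of the slide's upright round black knob, 20 mm across and 32 mm tall (top 66 mm above the table), 88 mm in front of the seat (towards -x of the tester). Pull it along -x of the tester.
- seat (a point): Centre of the floor of the slide's round seat, 25 mm above the table: a recess 42 mm across and 5 mm deep in a white plate 64 x 64 mm, in which the tomato stands. Moves with the slide. The guide rails beside the slide (35 to 47 mm off its middle) are 30 mm high.
- tomato_a: Red tomato, green leaf star on top, one of four that look alike; its firmness cannot be seen. 56 mm across at its widest (21 mm above its underside), stands on a flat 24 mm foot; 45 to 54 mm tall, not known beforehand; about 0.1 kg. Only its upper part gives, when pressed from above; the sides are solid to grip. Origin: centre of its underside.
- tomato_b: Red tomato, green leaf star on top, one of four that look alike; its firmness cannot be seen. 56 mm across at its widest (21 mm above its underside), stands on a flat 24 mm foot; 45 to 54 mm tall, not known beforehand; about 0.1 kg. Only its upper part gives, when pressed from above; the sides are solid to grip. Origin: centre of its underside.
- tomato_c: Red tomato, green leaf star on top, one of four that look alike; its firmness cannot be seen. 56 mm across at its widest (21 mm above its underside), stands on a flat 24 mm foot; 45 to 54 mm tall, not known beforehand; about 0.1 kg. Only its upper part gives, when pressed from above; the sides are solid to grip. Origin: centre of its underside.
- tomato_d: Red tomato, green leaf star on top, one of four that look alike; its firmness cannot be seen. 56 mm across at its widest (21 mm above its underside), stands on a flat 24 mm foot; 45 to 54 mm tall, not known beforehand; about 0.1 kg. Only its upper part gives, when pressed from above; the sides are solid to grip. Origin: centre of its underside.
- dish_green: Square shallow green dish, 120 x 120 mm, rim 12 mm high, wall and floor 3 mm thick, fixed to the table. For firm tomatoes. Origin: centre of its underside; x and y along its sides.
- dish_yellow: Square shallow yellow dish, 120 x 120 mm, rim 12 mm high, wall and floor 3 mm thick, fixed to the table. For ripe tomatoes. Origin: centre of its underside; x and y along its sides.
- dish_red: Square shallow red dish, 120 x 120 mm, rim 12 mm high, wall and floor 3 mm thick, fixed to the table. For soft tomatoes. Origin: centre of its underside; x and y along its sides.
- fruit_tray: Flat cardboard fruit tray 170 x 170 x 30 mm with four round pockets, three of them holding tomatoes (tops up to 80 mm). Fixed. Not to be touched. Origin: centre of its underside.
- beaker: Empty glass beaker, 60 mm across, 80 mm tall, loose. Not to be touched. Origin: centre of its underside.
Mind the look-alikes: they are no part of the job. Of the things like the dish_yellow, leave any that is white; of the rest the smaller one is meant.

How it is judged:
By the outcome, as a careful person would: the job done as asked, in the order asked, and still so for the second after the job is handed in, with the robot touching nothing.
It also fails if it takes over 72 s, if anything falls off the work surface, if the arm or the gripper's body presses on something with over 40 N, if the wrist force passes 120 N, or if a joint passes its speed limit or range.

## Working session

There is one attempt and no reset: what is moved stays moved. The work goes in short steps, Python scripts to look and compute and a shell command to move; the robot and the scene stay as the last step left them, time stands still between calls to the robot, and variables do not carry over. Pictures are saved under pics/ and viewed, at most 10 in all, crops included, and the job is handed in when it is done.

```bash
mkdir -p pics; ls
cat > h.py <<'E'
from workcell import *
import numpy as np, cv2, json
def pix2world(p,uv,z):
    K=np.array(p["camera_matrix"]);T=np.array(p["world_to_cam"])
    d=np.linalg.inv(K)@[uv[0],uv[1],1]; d=np.array([d[0],-d[1],-d[2]])
    R=T[:3,:3];c=-R.T@T[:3,3];w=R.T@d
    return c+w*(z-c[2])/w[2]
def save(p,n): cv2.imwrite("pics/"+n,cv2.cvtColor(np.asarray(p["img"]),cv2.COLOR_RGB2BGR))
E
python3 - <<'E'
from h import *
for cam in ("top","scene"):
    p=snapshot(cam); save(p,cam+"0.png")
    print(cam,[k for k in p if k!="img"], np.round(p["camera_matrix"],1).tolist())
    for n,z in dict(tester=0,lever_grip=.26,slide_knob=.066,seat=.025,head=.084,tomato_a=0.025,dish_green=0,dish_yellow=0,dish_red=0,fruit_tray=0,beaker=0).items():
        for r in mark_of(n,p)[:5]: print(cam,n,round(r["confidence"],2),np.round(r["at"]),np.round(pix2world(p,r["at"],z),3))
print(observe())
E
```

```text
pics
top ['camera_matrix', 'world_to_cam', 'shot'] [[481.0, 0.0, 321.4], [0.0, 481.0, 193.2], [0.0, 0.0, 1.0]]
top tester 0.95 [305. 152.] [ 0.658 -0.032  0.   ]
top lever_grip 0.91 [235. 152.] [0.617 0.16  0.26 ]
top slide_knob 0.59 [304. 176.] [ 0.567 -0.028  0.066]
top seat 0.62 [299. 150.] [ 0.662 -0.012  0.025]
top head 0.52 [298. 149.] [ 0.653 -0.011  0.084]
top tomato_a 0.74 [163. 215.] [0.453 0.444 0.025]
top tomato_a 0.62 [186. 240.] [0.371 0.368 0.025]
top tomato_a 0.61 [158. 235.] [0.387 0.462 0.025]
top tomato_a 0.41 [301. 152.] [ 0.652 -0.018  0.025]
top dish_green 0.61 [360. 162.] [ 0.617 -0.218  0.   ]
top dish_green 0.45 [302. 175.] [ 0.58  -0.019  0.   ]
top dish_yellow 0.9 [400. 246.] [ 0.329 -0.341  0.   ]
top dish_yellow 0.78 [491. 220.] [ 0.411 -0.653  0.   ]
top dish_yellow 0.77 [414. 183.] [ 0.542 -0.397  0.   ]
top dish_yellow 0.3 [305. 176.] [ 0.575 -0.029  0.   ]
top dish_red 0.97 [363. 200.] [ 0.487 -0.222  0.   ]
top fruit_tray 0.76 [178. 228.] [0.41  0.405 0.   ]
top beaker 0.6 [227. 203.] [0.491 0.237 0.   ]
scene ['camera_matrix', 'world_to_cam', 'shot'
[... 1070 characters left out ...]
93 0.243 0.   ]
{'time_s': 1.2, 'joint_positions': array([ 6.80379564e+01,  1.18368921e+01,  8.83216820e+01, -1.11332034e-03,
        7.98418393e+01, -8.62151504e+00]), 'qd': array([-0.00286889,  0.0781438 ,  0.03209613, -0.03819505, -0.14881957,
        0.04386035]), 'tau': array([ 9.84458484e-05, -3.83077312e+01, -2.91953659e+01, -4.59177081e-04,
        1.32724173e-03,  1.46418182e-05]), 'ee_pos': array([0.13267613, 0.55948219, 0.23128383]), 'eef_rot': array([-1.79999427e+02,  1.02151822e-03,  1.66659668e+02]), 'ft_force': array([ 0.18326211, -0.47415748, -0.18357186]), 'wrist_torque': array([-0.00235111,  0.00279767,  0.02845382]), 'gripper_force': 0.0, 'finger_gap': 0.08582442224500973}
```

View pics/top0.png

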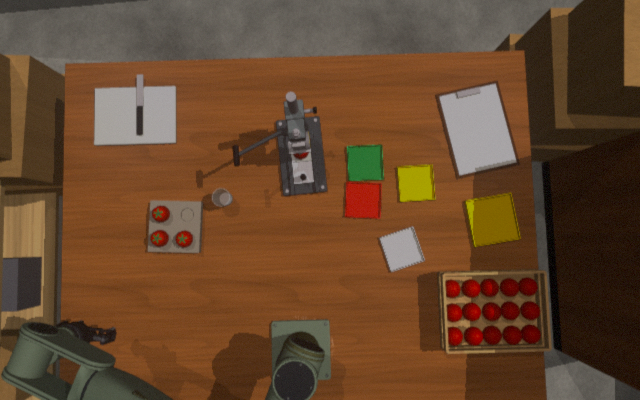

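View pics/scene0.png

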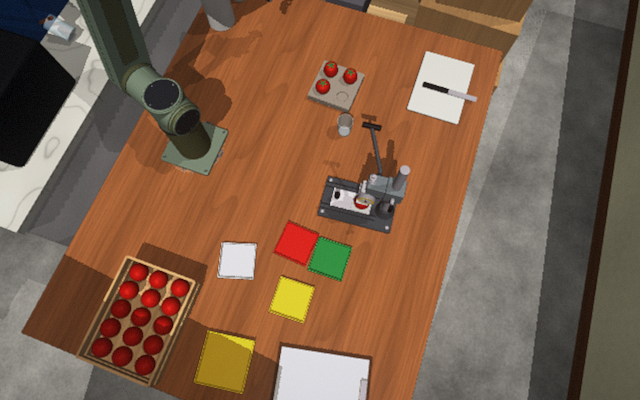

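The top view shows the tester around (302,156), grip (236,155), knob (303,177), green dish (365,163), red (363,200) and the small yellow dish (415,183). The large yellow (492,220) and the white one (401,250) are look-alikes. The scene view agrees. I'm moving above the lever grip now with the fingers shut.

```bash
python3 -m pendant '[0,0,2,0.01,-0.01,0.03,0,0,0,2,0.02,-0.02,0.03,0,0,0,2,0.03,-0.025,0.03,0,0,0,2,0.03,-0.03,0.03,0,0,0,2,0.03,-0.03,0.02,0,0,0,2,0.03,-0.03,0.02,0,0,0,2,0.03,-0.03,0.01,0,0,0,2,0.03,-0.03,0,0,0,0,2,0.03,-0.03,0,0,0,0,2,0.03,-0.03,0,0]' 40
python3 -m pendant '[0,0,0,0.03,-0.03,0,0,0,0,0,0.03,-0.03,0,0,0,0,0,0.03,-0.03,0,0,0,0,0,0.03,-0.03,0,0,0,0,0,0.03,-0.02,0,0,0,0,0,0.02,0,0,0,0,0,0,0,0,0,0,0,0,0,0,0,0,0]'
cat >> h.py <<'E'
from scipy.spatial.transform import Rotation as Ro
def wrist():
    s=observe(); p=snapshot("wrist"); p["s"]=s; return p
def wpix(p,uv,z):
    K=np.array(p["camera_matrix"]);H=np.array(p["hand_eye"]);s=p["s"]
    v=np.array([(uv[0]-K[0,2])/K[0,0],(uv[1]-K[1,2])/K[1,1]]); r=np.linalg.norm(v)
    d=np.r_[v/r*np.sin(r),np.cos(r)]; d=np.array([d[0],-d[1],-d[2]])
    R=Ro.from_euler("xyz",s["eef_rot"],degrees=True).as_matrix()
    c=R@H[:3,3]+s["ee_pos"]; w=R@H[:3,:3]@d
    return c+w*(z-c[2])/w[2]
E
python3 - <<'E'
from h import *
p=wrist(); save(p,"w1.png"); print(p["s"]["time_s"],p["s"]["ee_pos"],p["s"]["eef_rot"],p["s"]["ft_force"])
for n,z in dict(tester=0,lever_grip=.26,slide_knob=.066,seat=.025,head=.084,dish_green=0,dish_red=0,dish_yellow=0).items():
    for r in mark_of(n,p)[:3]: print(n,round(r["confidence"],2),np.round(r["at"]),np.round(wpix(p,r["at"],z),3))
E
```

```text
time_s: 2.2
ee_pos: [0.4025, 0.2943, 0.4006]
eef_rot: [180.0, 0.1, -173.3]
ft_force: [0.8, 0.4, -0.7]
finger_gap: 0.0003
gripper_force: 0.0
time_s: 3.0
ee_pos: [0.5713, 0.1556, 0.3997]
eef_rot: [180.0, -0.1, -173.3]
ft_force: [-0.1, 1.2, 0.2]
finger_gap: -0.0002
gripper_force: 0.0
3.0 [0.57126682 0.15559458 0.39971787] [ 1.79987444e+02 -8.22137330e-02 -1.73349298e+02] [-0.13096993  1.16008268  0.15850671]
tester 0.94 [218. 181.] [ 0.655 -0.019  0.   ]
lever_grip 0.88 [317. 227.] [0.612 0.161 0.26 ]
lever_grip 0.73 [128.  88.] [ 0.487 -0.046  0.26 ]
slide_knob 0.62 [207. 141.] [ 0.57  -0.021  0.066]
seat 0.71 [213. 182.] [ 0.651 -0.022  0.025]
seat 0.2 [207. 143.] [ 0.579 -0.034  0.025]
head 0.91 [204. 196.] [ 0.656 -0.018  0.084]
head 0.38 [370. 118.] [0.506 0.228 0.084]
dish_green 0.63 [123. 153.] [ 0.617 -0.234  0.   ]
dish_red 0.73 [126.  89.] [ 0.487 -0.227  0.   ]
dish_yellow 0.93 [ 9. 72.] [ 0.417 -0.65   0.   ]
dish_yellow 0.65 [ 71. 115.] [ 0.537 -0.386  0.   ]
```

View pics/w1.png

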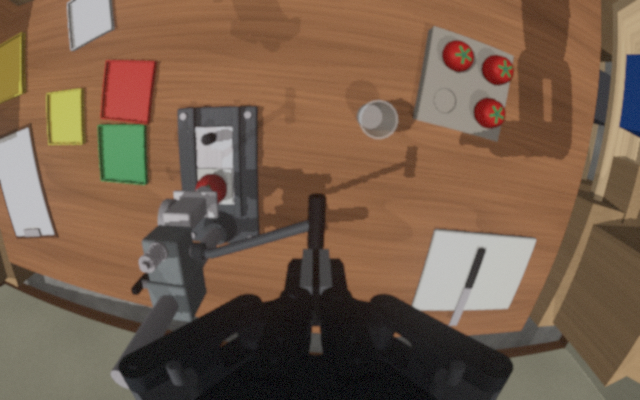

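The wrist view shows the grip bar at (317,222), the tester and knob at (208,139), and the tomato at (212,186). The grip is at about (0.613, 0.161) and the tester yaw is about 4.5°.

```bash
python3 -m pendant '[0,0,-2,0.02,0.003,0,0,0,0,0,0.022,0.003,-0.03,0,0,0,0,0,0,-0.04,0,0,0,0,0,0,-0.03,0,0,0,0,0,0,-0.02,0,0,0,0,0,0,0,0,0,0,0,0,0,0,0,0,0,0,0,0,0,0]'
python3 -m pendant '[0,0,0,0,0,-0.008,0,0,0,0,0,0,-0.006,0,0,0,0,0,0,-0.004,0,0,0,0,0,0,0,0,0,0,0,0,0,0,0]'
```

```text
time_s: 4.25
ee_pos: [0.6146, 0.1618, 0.2826]
eef_rot: [180.0, 0.2, -175.3]
ft_force: [-0.5, -0.3, -0.2]
finger_gap: -0.0
gripper_force: 0.0
time_s: 4.75
ee_pos: [0.6134, 0.1616, 0.2619]
eef_rot: [-180.0, -0.0, -175.3]
ft_force: [0.3, -0.0, -0.4]
finger_gap: 0.0002
gripper_force: 0.0
```

```bash
P="python3 -m pendant"; $P '[0,0,0,0,0,-0.004,0,0,0,0,0,0,0,0,0,0,0,0,0,0,0]'|egrep 'pos|ft'
for i in 1 2 3; do :; done
$P '[0,0,0,0,0,-0.004,0,0,0,0,0,0,0,0,0,0,0,0,0,0,0]'|egrep 'pos|ft'
$P '[0,0,0,0,0,-0.004,0,0,0,0,0,0,0,0,0,0,0,0,0,0,0]'|egrep 'pos|ft'
$P '[0,0,0,0,0,-0.004,0,0,0,0,0,0,0,0,0,0,0,0,0,0,0]'|egrep 'pos|ft'
```

```text
ee_pos: [0.614, 0.1618, 0.2588]
ft_force: [0.4, 0.7, 1.6]
ee_pos: [0.6136, 0.1619, 0.2542]
ft_force: [-0.1, 1.9, 2.5]
ee_pos: [0.6134, 0.1616, 0.2498]
ft_force: [0.1, 1.1, 1.8]
ee_pos: [0.6134, 0.1615, 0.2458]
ft_force: [0.2, 1.2, 2.6]
```

```bash
P="python3 -m pendant"; 
$P '[0,0,0,0,0,-0.003,0,0,0,0,0,0,0,0,0,0,0,0,0,0,0]'|egrep 'pos|ft'
$P '[0,0,0,0,0,-0.003,0,0,0,0,0,0,0,0,0,0,0,0,0,0,0]'|egrep 'pos|ft'
$P '[0,0,0,0,0,-0.003,0,0,0,0,0,0,0,0,0,0,0,0,0,0,0]'|egrep 'pos|ft'
$P '[0,0,0,0,0,-0.003,0,0,0,0,0,0,0,0,0,0,0,0,0,0,0]'|egrep 'pos|ft'
```

```text
ee_pos: [0.6134, 0.1616, 0.243]
ft_force: [-0.0, 1.4, 3.1]
ee_pos: [0.6135, 0.1616, 0.24]
ft_force: [-0.4, 1.9, 3.0]
ee_pos: [0.6135, 0.1616, 0.237]
ft_force: [0.4, 1.5, 3.1]
ee_pos: [0.6135, 0.1616, 0.234]
ft_force: [-0.1, 1.4, 3.6]
```

```bash
P="python3 -m pendant"; 
$P '[0,0,0,0,0,-0.003,0,0,0,0,0,0,0,0,0,0,0,0,0,0,0]'|egrep 'pos|ft'
$P '[0,0,0,0,0,0,0]'|egrep 'ft'
$P '[0,0,0,0,0,-0.003,0,0,0,0,0,0,0,0,0,0,0,0,0,0,0]'|egrep 'pos|ft'
$P '[0,0,0,0,0,0,0]'|egrep 'ft'
$P '[0,0,0,0,0,0,0]'|egrep 'ft'
```

```text
ee_pos: [0.6136, 0.1618, 0.2312]
ft_force: [0.4, 2.2, 3.6]
ft_force: [0.2, 1.6, 3.0]
ee_pos: [0.6136, 0.1619, 0.2283]
ft_force: [-0.4, 3.0, 4.6]
ft_force: [-0.3, 3.2, 4.4]
ft_force: [-0.6, 3.8, 5.2]
```

```bash
P="python3 -m pendant"; 
$P '[0,0,0,0,0,-0.003,0,0,0,0,0,0,0,0,0,0,0,0,0,0,0]'|egrep 'pos|ft'
$P '[0,0,0,0,0,0,0]'|egrep 'ft'
$P '[0,0,0,0,0,-0.003,0,0,0,0,0,0,0,0,0,0,0,0,0,0,0]'|egrep 'pos|ft'
$P '[0,0,0,0,0,0,0]'|egrep 'ft'
```

```text
ee_pos: [0.6137, 0.1619, 0.2255]
ft_force: [-0.9, 3.0, 6.2]
ft_force: [-0.6, 3.6, 5.4]
ee_pos: [0.6137, 0.1621, 0.2229]
ft_force: [-1.6, 4.6, 6.9]
ft_force: [-1.4, 3.8, 7.3]
```

```bash
P="python3 -m pendant"; 
$P '[0,0,0,0,0,-0.003,0,0,0,0,0,0,-0.003,0,0,0,0,0,0,0,0]'|egrep 'pos|ft'
$P '[0,0,0,0,0,-0.003,0,0,0,0,0,0,0,0]'|egrep 'pos|ft'
$P '[0,0,0,0,0,0,0,0,0,0,0,0,0,0,0,0,0,0,0,0,0]'|egrep 'pos|ft'
$P '[0,0,0,0,0,0,0,0,0,0,0,0,0,0,0,0,0,0,0,0,0]'|egrep 'pos|ft'
$P '[0,0,0,0,0,0,0,0,0,0,0,0,0,0,0,0,0,0,0,0,0]'|egrep 'time|pos|ft'
```

```text
ee_pos: [0.6137, 0.1623, 0.2172]
ft_force: [-1.5, 4.1, 9.4]
ee_pos: [0.6137, 0.1623, 0.2146]
ft_force: [-2.4, 3.9, 10.1]
ee_pos: [0.6137, 0.1623, 0.2149]
ft_force: [-2.4, 3.3, 9.9]
ee_pos: [0.6137, 0.1623, 0.215]
ft_force: [-1.9, 3.9, 10.4]
time_s: 10.25
ee_pos: [0.6137, 0.1623, 0.215]
ft_force: [-3.5, 4.5, 10.4]
```

Ripe: the grip force is about 7.5 N above the spring, with a slope of about 0.41 N/mm. I'll hold a bit longer, release the lever and go towards the knob.

```bash
P="python3 -m pendant"; 
$P '[0,0,0,0,0,0,0,0,0,0,0,0,0,0,0,0,0,0,0,0.01,0,0,0,0,0,0,0.015,0,0,0,0,0,0,0.02,0,0,0,0,0,0,0.03,0,0,0,0,0,0,0.02,0,0,0,0,-0.02,-0.01,0.01,0,0,0,0,-0.03,-0.03,0,0.05,0,0,0,-0.03,-0.03,0,0.05]'|egrep 'pos|ft'
$P '[0,0,0,-0.02,-0.03,-0.01,0.05,0,0,0,-0.01,-0.03,-0.02,0.05,0,0,0,0,-0.03,-0.03,0.05,0,0,0,0,-0.02,-0.03,0.05,0,0,0,0,0,-0.03,0.05,0,0,0,0,0,0,0.05,0,0,0,0,0,0,0.05]'
python3 - <<'E'
from h import *
p=wrist(); save(p,"w2.png"); print(p["s"]["time_s"])
for n,z in dict(tester=0,lever_grip=.26,slide_knob=.066,seat=.025,tomato_a=.025).items():
    for r in mark_of(n,p)[:2]: print(n,round(r["confidence"],2),np.round(r["at"]),np.round(wpix(p,r["at"],z),3))
E
```

```text
ee_pos: [0.5322, 0.09, 0.3174]
ft_force: [-0.5, -0.3, -0.1]
time_s: 11.95
ee_pos: [0.5027, -0.0188, 0.1976]
eef_rot: [-180.0, -0.2, -175.4]
ft_force: [-0.3, -0.2, 0.3]
finger_gap: 0.05
gripper_force: 0.0
11.95
tester 0.65 [309. 288.] [ 0.657 -0.015  0.   ]
slide_knob 0.66 [306. 255.] [ 0.571 -0.024  0.066]
seat 0.65 [307. 296.] [ 0.653 -0.018  0.025]
tomato_a 0.88 [310. 301.] [ 0.66  -0.013  0.025]
tomato_a 0.85 [598. 118.] [0.372 0.365 0.025]
```

View pics/w2.png

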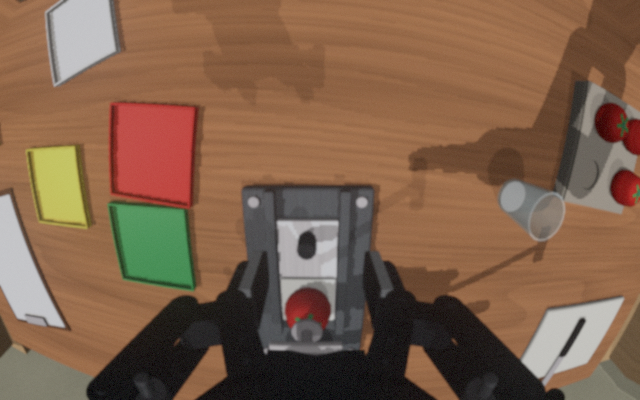

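The wrist view shows the knob top at about (306,253) and the tomato at (308,310), with the tester aligned to the tool. I'll grasp the knob.

```bash
P="python3 -m pendant"; 
$P '[0,0,0,0.03,-0.003,-0.02,0.05,0,0,0,0.03,-0.002,-0.03,0.05,0,0,0,0.008,0,-0.03,0.05,0,0,0,0,0,-0.03,0.05,0,0,0,0,0,-0.025,0.05,0,0,0,0,0,-0.015,0.05,0,0,0,0,0,-0.0076,0.05,0,0,0,0,0,0,0.05]'
$P '[0,0,0,0,0,0,0.01,0,0,0,0,0,0,0.01,0,0,0,0,0,0,0.01,0,0,0,0,0,0,0.01,0,0,0,0,0,0,0.01]' 20
```

```text
time_s: 13.05
ee_pos: [0.5713, -0.0232, 0.0402]
eef_rot: [180.0, -0.0, -175.3]
ft_force: [-0.0, 0.7, -0.5]
finger_gap: 0.0501
gripper_force: 0.0
time_s: 13.55
ee_pos: [0.5728, -0.0226, 0.0423]
eef_rot: [180.0, 0.2, -175.3]
ft_force: [0.2, 4.4, 6.9]
finger_gap: 0.0188
gripper_force: 20.7
```

```bash
P="python3 -m pendant"; 
$P '[0,0,0,-0.005,0,0,0.01,0,0,0,-0.012,-0.001,0,0.01,0,0,0,-0.014,-0.001,0,0.01,0,0,0,-0.014,-0.001,0,0.01,0,0,0,-0.014,-0.001,0,0.01,0,0,0,-0.014,-0.001,0,0.01,0,0,0,-0.014,-0.001,0,0.01,0,0,0,-0.012,-0.001,0,0.01,0,0,0,-0.008,-0.001,0,0.01,0,0,0,0,0,0,0.01]'
```

```text
time_s: 14.55
ee_pos: [0.4647, -0.0313, 0.0423]
eef_rot: [-180.0, 0.1, -175.4]
ft_force: [-2.0, 5.0, 10.9]
finger_gap: 0.0189
gripper_force: 21.1
```

```bash
P="python3 -m pendant"; 
$P '[0,0,0,0,0,0,0.05,0,0,0,0,0,0,0.05,0,0,0,0,0,0.01,0.05,0,0,0,0,0,0.03,0.085,0,0,0,0,0,0.04,0.085,0,0,0,0,0,0.04,0.085,0,0,0,0,0,0.03,0.085,0,0,0,0,0,0.01,0.085,0,0,0,0,0,0,0.085]'
python3 - <<'E'
from h import *
p=wrist(); save(p,"w3.png"); print(p["s"]["time_s"])
for n,z in dict(tester=0,slide_knob=.066,seat=.025,tomato_a=.025,dish_yellow=0,dish_green=0).items():
    for r in mark_of(n,p)[:2]: print(n,round(r["confidence"],2),np.round(r["at"]),np.round(wpix(p,r["at"],z),3))
for r in look_for("tomato_a",p)[:2]: print(np.round(r["at"]),np.round(wpix(p,r["at"],.05),3))
E
```

```text
time_s: 15.45
ee_pos: [0.4656, -0.0318, 0.2023]
eef_rot: [-179.9, 0.2, -175.3]
ft_force: [-0.5, -0.4, 0.1]
finger_gap: 0.0846
gripper_force: 0.0
15.45
slide_knob 0.87 [318. 184.] [ 0.462 -0.03   0.066]
seat 0.9 [314. 243.] [ 0.544 -0.028  0.025]
seat 0.24 [623. 154.] [0.374 0.444 0.025]
tomato_a 0.86 [318. 249.] [ 0.551 -0.023  0.025]
tomato_a 0.8 [613. 202.] [0.455 0.449 0.025]
dish_yellow 0.81 [88. 51.] [ 0.318 -0.346  0.   ]
dish_yellow 0.64 [ 71. 207.] [ 0.541 -0.399  0.   ]
dish_green 0.72 [168. 267.] [ 0.617 -0.229  0.   ]
dish_green 0.32 [510. 219.] [0.506 0.242 0.   ]
[629. 161.] [0.382 0.429 0.05 ]
[622. 209.] [0.457 0.446 0.05 ]
```

View pics/w3.png

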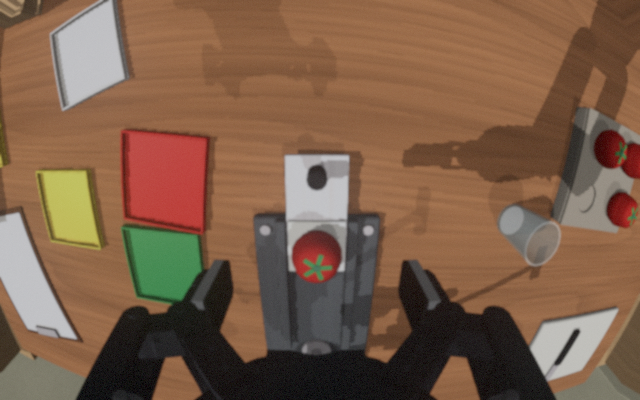

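```bash
P="python3 -m pendant"; 
$P '[0,0,0,0.03,0.002,0,0.085,0,0,0,0.03,0.002,-0.01,0.085,0,0,0,0.02,0.002,-0.02,0.085,0,0,0,0,0,-0.03,0.085,0,0,0,0,0,0,0.085,0,0,0,0,0,0,0.085]'
python3 - <<'E'
from h import *
p=wrist(); save(p,"w4.png")
for n,z in dict(slide_knob=.066,tomato_a=.025).items():
    for r in mark_of(n,p)[:2]: print(n,round(r["confidence"],2),np.round(r["at"]),np.round(wpix(p,r["at"],z),3))
h=cv2.cvtColor(p["img"],cv2.COLOR_RGB2HSV); m=((h[...,0]<8)|(h[...,0]>172))&(h[...,1]>150)&(h[...,2]>60)
m=cv2.morphologyEx(m.astype(np.uint8),cv2.MORPH_CLOSE,np.ones((9,9)))
n,l,st,c=cv2.connectedComponentsWithStats(m)
for i in range(1,n):
    if st[i,4]>500: print(st[i],c[i],np.round(wpix(p,c[i],.05),3))
E
```

```text
time_s: 16.45
ee_pos: [0.5435, -0.0252, 0.1396]
eef_rot: [180.0, -0.2, -175.3]
ft_force: [0.2, -0.3, -0.1]
finger_gap: 0.0853
gripper_force: 0.0
slide_knob 0.75 [316. 101.] [ 0.462 -0.032  0.066]
tomato_a 0.87 [317. 200.] [ 0.547 -0.024  0.025]
tomato_a 0.55 [634.  98.] [0.377 0.368 0.025]
[   81    65   104   126 11664] [131.47770919 123.66349451] [ 0.484 -0.186  0.05 ]
[ 283  180   66   66 3049] [314.97376189 211.4680223 ] [ 0.549 -0.026  0.05 ]
```

View pics/w4.png

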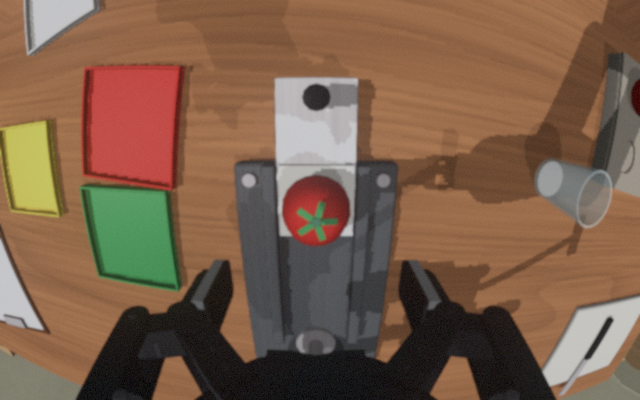

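```bash
P="python3 -m pendant"; 
$P '[0,0,0,0.006,0,-0.02,0.085,0,0,0,0,0,-0.03,0.085,0,0,0,0,0,-0.03,0.085,0,0,0,0,0,-0.02,0.085,0,0,0,0,0,-0.0106,0.085,0,0,0,0,0,0,0.085]'
$P '[0,0,0,0,0,0,0.05,0,0,0,0,0,0,0.05,0,0,0,0,0,0,0.045,0,0,0,0,0,0,0.045]' 25
$P '[0,0,0,0,0,0.005,0.045,0,0,0,0,0,0.01,0.045,0,0,0,0,0,0.02,0.045,0,0,0,0,0,0.02,0.045,0,0,0,0,0,0.02,0.045,0,0,0,0,0,0.01,0.045,0,0,0,0,0,0,0.045]'
```

```text
time_s: 17.2
ee_pos: [0.55, -0.0253, 0.0296]
eef_rot: [180.0, -0.1, -175.3]
ft_force: [-0.3, -0.2, -0.6]
finger_gap: 0.085
gripper_force: 0.0
time_s: 17.6
ee_pos: [0.5522, -0.0257, 0.032]
eef_rot: [-179.9, 0.2, -175.3]
ft_force: [-1.5, -0.3, 6.1]
finger_gap: 0.0545
gripper_force: 26.2
time_s: 18.3
ee_pos: [0.552, -0.0256, 0.1171]
eef_rot: [-179.9, 0.2, -175.3]
ft_force: [-0.5, 0.2, -1.1]
finger_gap: 0.0542
gripper_force: 26.7
```

```bash
P="python3 -m pendant"; 
$P '[0,0,0,0,-0.01,0.01,0.045,0,0,0,0,-0.02,0.01,0.045,0,0,0,-0.001,-0.03,0,0.045,0,0,0,-0.002,-0.035,0,0.045,0,0,0,-0.002,-0.035,0,0.045,0,0,0,-0.002,-0.035,0,0.045,0,0,0,-0.002,-0.035,0,0.045,0,0,0,-0.002,-0.035,0,0.045,0,0,0,0,-0.035,0,0.045,0,0,0,0,-0.03,0,0.045]'>/dev/null
$P '[0,0,0,0,-0.025,0,0.045,0,0,0,0,-0.015,0,0.045,0,0,0,0,0,0,0.045,0,0,0,0,0,0,0.045]'
python3 - <<'E'
from h import *
p=wrist(); save(p,"w5.png")
for n,z in dict(dish_yellow=.0).items():
    for r in mark_of(n,p)[:3]: print(n,round(r["confidence"],2),np.round(r["at"]),np.round(wpix(p,r["at"],z),3))
E
```

```text
time_s: 19.7
ee_pos: [0.5391, -0.3646, 0.1342]
eef_rot: [179.9, -0.1, -175.4]
ft_force: [0.6, 0.6, -0.7]
finger_gap: 0.0545
gripper_force: 26.7
dish_yellow 0.78 [274. 188.] [ 0.541 -0.404  0.   ]
dish_yellow 0.5 [462. 151.] [ 0.488 -0.227  0.   ]
```

View pics/w5.png

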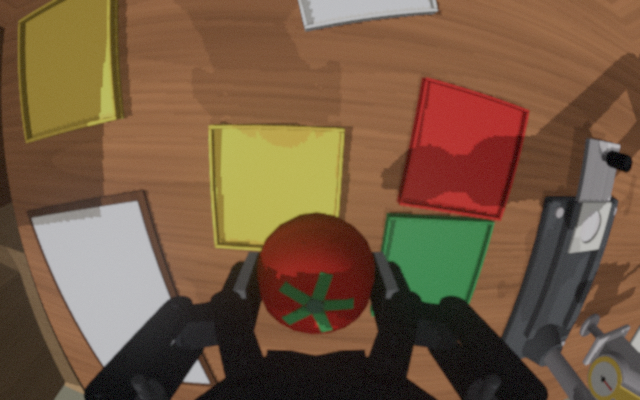

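The tomato is held upright, and the small yellow dish is centred near (276,187), which gives (0.541, -0.400). I'll lower it there.

```bash
P="python3 -m pendant"; 
$P '[0,0,0,0.001,-0.02,-0.01,0.045,0,0,0,0,-0.016,-0.02,0.045,0,0,0,0,0,-0.03,0.045,0,0,0,0,0,-0.03,0.045,0,0,0,0,0,-0.02,0.045,0,0,0,0,0,-0.008,0.045,0,0,0,0,0,0,0.045,0,0,0,0,0,0,0.045]'
$P '[0,0,0,0,0,-0.002,0.045,0,0,0,0,0,0,0.045]'|egrep 'pos|ft'
$P '[0,0,0,0,0,-0.002,0.045,0,0,0,0,0,0,0.045]'|egrep 'pos|ft'
```

```text
time_s: 20.6
ee_pos: [0.5415, -0.4014, 0.0183]
eef_rot: [-179.9, 0.1, -175.3]
ft_force: [0.3, -0.1, 0.4]
finger_gap: 0.0538
gripper_force: 26.8
ee_pos: [0.5414, -0.402, 0.0164]
ft_force: [0.3, 0.4, -1.1]
ee_pos: [0.5405, -0.4014, 0.0131]
ft_force: [-0.1, -0.3, -1.0]
```

```bash
P="python3 -m pendant"; 
$P '[0,0,0,0,0,-0.0015,0.045,0,0,0,0,0,0,0.045]'|egrep 'pos|ft'
$P '[0,0,0,0,0,-0.0015,0.045,0,0,0,0,0,0,0.045]'|egrep 'pos|ft'
$P '[0,0,0,0,0,-0.0015,0.045,0,0,0,0,0,0,0.045]'|egrep 'pos|ft'
```

```text
ee_pos: [0.5403, -0.4012, 0.0112]
ft_force: [0.1, -0.6, -0.4]
ee_pos: [0.5407, -0.4015, 0.0102]
ft_force: [-0.2, -0.1, 0.7]
ee_pos: [0.5408, -0.4016, 0.0101]
ft_force: [-2.8, 2.4, 7.7]
```

```bash
P="python3 -m pendant"; 
$P '[0,0,0,0,0,0.0005,0.056,0,0,0,0,0,0,0.06,0,0,0,0,0,0,0.068,0,0,0,0,0,0,0.078,0,0,0,0,0,0.005,0.08,0,0,0,0,0,0.02,0.08,0,0,0,0,0,0.04,0.08,0,0,0,0,0,0.04,0.08,0,0,0,-0.03,0,0.03,0.08,0,0,0,-0.03,0,0.01,0.08]'
$P '[0,0,0,-0.03,0,0,0.08,0,0,0,0,0,0,0.08,0,0,0,0,0,0,0.08]'
python3 - <<'E'
from h import *
p=wrist(); save(p,"w6.png")
q=snapshot("scene")
for r in mark_of("slide_knob",q)[:2]+mark_of("lever_grip",q)[:3]: print(r)
a=p["img"]; b=q["img"]; save({"img":np.vstack([a[:300],b[40:340]])},"both.png")
E
```

```text
time_s: 22.6
ee_pos: [0.4825, -0.4035, 0.1595]
eef_rot: [-179.6, 0.3, -175.2]
ft_force: [-0.1, -0.8, 1.0]
finger_gap: 0.08
gripper_force: 0.0
time_s: 22.9
ee_pos: [0.4503, -0.4016, 0.1544]
eef_rot: [-180.0, 0.0, -175.4]
ft_force: [1.0, -0.9, 0.2]
finger_gap: 0.0802
gripper_force: 0.0
{'at': [303.3, 187.6], 'confidence': 0.56}
{'at': [372.6, 123.1], 'confidence': 0.51}
```

View pics/both.png

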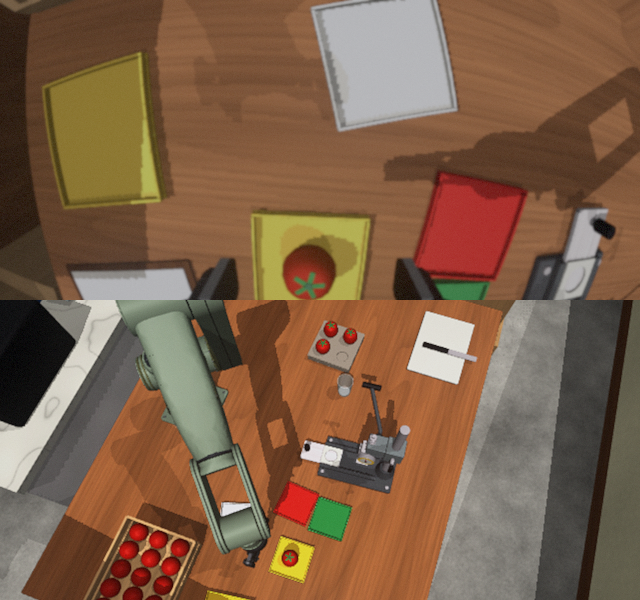

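The tomato stands upright in the small yellow dish (scene view, 290,557). The slide is out, the lever is up and the gripper is clear.

```bash
python3 -c "
from workcell import *
print(hand_in())"
```

```text
the job is handed in; nothing more can be done
None
```

The tomato is ripe: squeezed about 6 mm for a second, it pushed back about 7.5 N more than the return spring at the grip. It now stands upright in the small yellow dish, with the lever up and the slide drawn out (about 108 of 110 mm), and I handed the job in at about 23 s.

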